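# Sort backplates by the feel of their undersides

### The job

The three black backplates with gold bar pulls look alike, but each has either a smooth polished underside or a rough grit-blasted one. One after another, drag each plate about 8 cm along the mirrored glass, away from where it lay and without lifting it, to feel how hard it rubs; then lay the rough ones flat in the walnut tray and the smooth ones flat in the white tray. Set them down rather than dropping them, and leave the other display pieces where they are.

Things in the scene. Friction and masses are not known exactly. Their poses are not given: they have to be found in the camera images.
- plate_1_center (a point): square black backplate, 56 x 56 x 8 mm, lying on the glass, with a gold bar pull on its middle as the grip: 40 mm long along own x, 12 mm thick along y, solid from the plate up to 34 mm above the underside. About 0.28 kg (varies by a fifth). This point is its centre, 17 mm above the underside; z up. The unseen underside is either polished or grit-blasted (see glass_shelf)
- plate_2_center (a point): square black backplate, 56 x 56 x 8 mm, lying on the glass, with a gold bar pull on its middle as the grip: 40 mm long along own x, 12 mm thick along y, solid from the plate up to 34 mm above the underside. About 0.28 kg (varies by a fifth). This point is its centre, 17 mm above the underside; z up. The unseen underside is either polished or grit-blasted (see glass_shelf)
- plate_3_center (a point): square black backplate, 56 x 56 x 8 mm, lying on the glass, with a gold bar pull on its middle as the grip: 40 mm long along own x, 12 mm thick along y, solid from the plate up to 34 mm above the underside. About 0.28 kg (varies by a fifth). This point is its centre, 17 mm above the underside; z up. The unseen underside is either polished or grit-blasted (see glass_shelf)
- walnut_tray: dark walnut tray for rough plates: fixed, oblong, open, 216 mm long (own x) by 106 mm (own y); inside 204 x 94 mm, floor 8 mm and rim 18 mm above the glass; holds three plates in a row about 66 mm apart along its length. The origin is the middle of its underside, on the glass; z up
- white_tray: white tray for smooth plates: fixed, oblong, open, 216 mm long (own x) by 106 mm (own y); inside 204 x 94 mm, floor 8 mm and rim 18 mm above the glass; holds three plates in a row about 66 mm apart along its length. The origin is the middle of its underside, on the glass; z up
- crystal_knob: clear crystal cabinet knob, 38 mm across, 40 mm tall; loose display piece, not to be disturbed; origin at the centre of its underside
- gold_lever: satin gold door lever on a round rose 52 mm across; the lever is 115 mm long along own +y, 52 mm tall; loose display piece, not to be disturbed; origin at the centre of its underside (of the rose)
- cabinet_catch: small black cabinet catch, 30 x 50 x 22 mm; loose display piece, not to be disturbed; origin at the centre of its underside
- bolt_block: silver barrel bolt and keeper on a pale wood block, 80 x 140 mm, 58 mm tall; loose display piece, not to be disturbed; origin at the centre of its underside
- butt_hinge: open silver butt hinge lying flat, 74 x 62 x 11 mm; loose display piece, not to be disturbed; origin at the centre of its underside
- brass_rose: brass disc 52 mm across, 9 mm thick; loose display piece, not to be disturbed; origin at the centre of its underside
- glass_shelf: fixed mirrored glass over the work area, 640 x 1360 mm, upper face 8 mm above the table (z = 0.008); origin at the centre of its underside. A plate dragged on it resists with 0.10 to 0.14 (polished) or 0.75 to 1.05 (coarsely grit-blasted) of the force bearing on it, its weight plus any push. How many there are of each kind is not told

How it is judged:
By the outcome, as a careful person would: the job done as asked, in the order asked, and still so for the second after the job is handed in, with the robot touching nothing.
It also fails if it takes over 70 s, if anything falls off the work surface, if the arm or the gripper's body presses on something with over 40 N, if the wrist force passes 120 N, or if a joint passes its speed limit or range.

### The arm

A 6-joint arm with a two-finger parallel gripper is mounted at the origin on the work surface. World frame = base frame: x ahead of the robot, y to its left, z up, the work surface at z = 0. Lengths are in mm, angles in rad, forces in N, time in s.
With the tool pointing down it reaches from about 400 to 925 mm from the base axis. Payload 12.5 kg.
Tool frame: the origin (TCP) lies at the very end of the fingers, on their centre line; the grasp point (between the pads) lies 19 mm behind it; z points along the fingers, y is the line along which they close (so a half turn about z gives the same grasp; the last joint's range is limited). The gripper opens to 95 mm and grips with 3 to 60 N. Pads are 20 mm wide; open, the fingers measure 119 mm over their backs; the gripper's body (75 mm by 180 mm) begins 59 mm behind the grasp point.
Start: joints at [1.225, 0.491, 1.559, -0, 1.092, -0.106], TCP at [148.424, 607.138, 214.661] pointing down, gripper open.
Joint ranges: [-3.1, 3.1], [-0.84, 2.19], [0.05, 2.79], [-1.13, 4.28], [0.06, 2.93], [-2.69, 2.69]. Speed limits (rad/s): [2.22, 2.22, 2.79, 3.14, 3.14, 3.14].

### API

Orientations are given as [roll, pitch, yaw] about the fixed x, y, z axes, in that order (R = Rz(yaw) Ry(pitch) Rx(roll)).
In Python, from cell import * gives the robot as it stands.
- The arm moves only by the tool step_arm, never from a script. Its argument "plan" is a list of rows, each an object of numbers: "x", "y", "z": the shift along the tool's x, y, z in units of 25 mm (1.0 is 25 mm); "rx", "ry", "rz": the turn, a rotation vector about the tool's x, y, z in units of 0.1 rad (1.0 is 0.1 rad). In form: [{"x": .., "y": .., "z": .., "rx": .., "ry": .., "rz": ..}, ...]. A call has exactly 10 rows; each row shifts and turns the commanded pose from where the row before left it, along the tool's axes as they then stand; what a row does not reach is not made up. A row lasts 1/12 s, in which the tool goes at most 41.7 mm and 7.16 degrees, less where a joint would pass 70% of its speed; a pose out of reach is approached as far as the arm can. A call with a number of a shift or a turn outside -1 to 1 is refused whole. A call with a gripper value outside its range is refused whole. "jaw" is the closure, from -1 (fully open) to 1 (shut), so that 0 is half open, set as the call begins (left out, the last holds). The fingers move at their own pace and stop on an object; the grip force is fixed at half the most. Time passes only in rows, so rows that do not move let the fingers close, or fill a call up. It gives the time, the measured TCP pose, the force, the opening and the grip force at its end, in the units of the state.
- state(): the state, without advancing time (a new reading comes with each control period).
- read_camera(name): name is "side" or "top" or "wrist"; returns a dict with "image" (384x512x3 uint8, red, green, blue), "depth" (384x512 float32, mm along the optical axis (not along the pixel's ray), 0 where there is no reading), "vfov" (degrees; the focal length in pixels is half the picture's height over the tangent of half this angle, whatever the lens; pixels are square), "cx", "cy" (the principal point, pixels), "R" (3x3) and "t" (3): a world point X has camera coordinates R X + t. Camera axes: x right, y down, z forward; pixel columns grow to the right and rows downward; lengths in mm; the calibration is good to about 2 mm. A picture is of the moment at which its call begins.
- job_done(): hands the job in; it is judged then, once.
The state is a dict: "t": time; "joints": joint angles; "qvel": joint speeds; "tau": joint torques, N m; "eef_pos": TCP position; "tcp_rot": TCP orientation; "ft_force": force on the tool from outside, world axes, zero at the start; "moment": the same for the moment, N m; "opening": opening from 0.0 (shut) to 1.0 (fully open); "grip_force": force on a finger pad.
Only numpy, scipy, OpenCV 4.12 (cv2) and the standard library are available. Lean on these libraries where they do the work, as an engineer would, in place of code of your own. Each camera call takes 0.05 s, during which the arm holds its last target. There are 200 camera calls.

## Working session

There is one attempt and no reset: what is moved stays moved. The work goes in short steps, Python scripts to look and compute and a tool call to move; the robot and the scene stay as the last step left them, time stands still between calls to the robot, and variables do not carry over. Pictures are saved under pics/ and viewed, at most 10 in all, crops included, and the job is handed in when it is done.

Besides the shell and the picture viewer there is one more tool, called after "Request:" as name(argument=value, ...), one argument or row to a line, values as JSON. step_arm: Moves the arm, as the interface text tells. Shifts and turns lie within -1 to 1; 1 stands for 25 mm of shift or 0.1 rad of turn. Its arguments: {"type":"object","properties":{"plan":{"type":"array","items":{"type":"object","properties":{"x":{"type":"number"},"y":{"type":"number"},"z":{"type":"number"},"rx":{"type":"number"},"ry":{"type":"number"},"rz":{"type":"number"}}}},"jaw":{"type":"number"}},"required":["plan"]}

```bash
mkdir -p pics; ls
cat > h.py <<'E'
from cell import *
import numpy as np, cv2
def save(c,n): cv2.imwrite('pics/'+n,c['image'][:,:,::-1])
def ray(c,u,v,z):
    f=c['image'].shape[0]/2/np.tan(np.radians(c['vfov'])/2)
    R=np.array(c['R']);t=np.array(c['t'])
    d=R.T@np.array([(u-c['cx'])/f,(v-c['cy'])/f,1]);o=-R.T@t
    return o+d*(z-o[2])/d[2]
E
python3 - <<'E'
from h import *
import pickle
s=state();print(s)
t=read_camera('top');w=read_camera('side')
pickle.dump((t,w),open('c.pkl','wb'))
im=np.hstack([t['image'],w['image']])
save(t,'top0.png');save(w,'side0.png')
for c in(t,w):print(c['vfov'],c['cx'],c['cy'],-np.array(c['R']).T@np.array(c['t']),c['R'])
E
```

```text
pics
{'t': 0.0, 'joints': array([ 1.22538759e+00,  4.91567485e-01,  1.55947674e+00, -2.65056630e-06,
        1.09171564e+00, -1.05631125e-01]), 'qvel': array([ 0.00063867,  0.00075232,  0.00012896, -0.00180024, -0.00205805,
       -0.00037104]), 'tau': array([ 1.67505721e-03, -6.12613320e+01, -2.58176923e+01,  6.93643838e-02,
        4.82197548e-02, -7.11585653e-05]), 'eef_pos': array([148.33744777, 606.87219216, 214.04743602]), 'tcp_rot': array([-3.14043170e+00, -1.20726948e-04,  2.90181620e+00]), 'ft_force': array([-0.72814095,  1.44388428, -0.3933915 ]), 'moment': array([-0.00878628, -0.01068931,  0.04128353]), 'grip_force': 0.0, 'opening': 0.9999637836261139}
57.58791879393234 251.9279081345149 195.7628891559677 [525.22388192  -8.90681302 929.38115975] [[-0.02515269 -0.99951297 -0.01847086]
 [-0.9967709   0.02648454 -0.07580458]
 [ 0.07625685  0.01650453 -0.9969516 ]]
44.193716276701586 256.1507606176545 196.10735137546394 [236.14790783 697.07215475 726.32198472] [[-0.88831952 -0.45864375  0.02311596]
 [-0.31643622  0.57485429 -0.75459305]
 [ 0.33280107 -0.67763446 -0.65578578]]
```

View pics/top0.png

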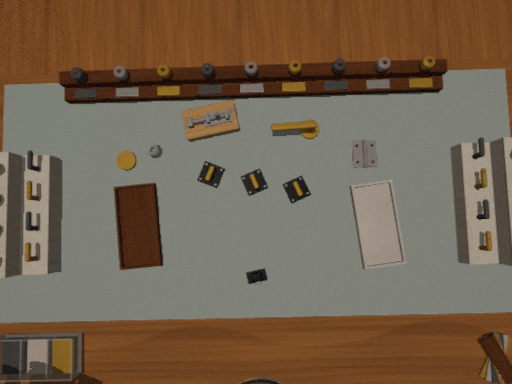

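View pics/side0.png

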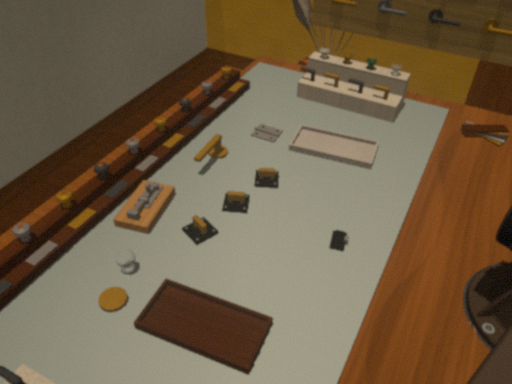

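The top view shows three plates at about (211,174), (255,182) and (297,189). The walnut tray is at (138,226), the white tray at (377,224), and the catch at (257,276). The side view agrees and the arm is out of the way.

Run:
```python
from h import *
import pickle
t,w=pickle.load(open('c.pkl','rb'))
hsv=cv2.cvtColor(t['image'],cv2.COLOR_RGB2HSV)
gold=cv2.inRange(hsv,(12,120,90),(35,255,255)); dark=cv2.inRange(hsv,(0,0,0),(180,255,60))
def rect(mask,u,v,r,z,name):
    m=np.zeros_like(mask); m[v-r:v+r,u-r:u+r]=mask[v-r:v+r,u-r:u+r]
    m=cv2.morphologyEx(m,cv2.MORPH_CLOSE,np.ones((3,3)))
    cs,_=cv2.findContours(m,0,2); c=max(cs,key=cv2.contourArea)
    P=np.array([ray(t,*p,z)[:2] for p in c[:,0].astype(float)],np.float32)
    (cx,cy),(a,b),ang=cv2.minAreaRect(P)
    if a<b:a,b,ang=b,a,ang+90
    print(name,'c %.0f %.0f size %.0f %.0f ang(long axis) %.1f'%(cx,cy,a,b,(ang+90)%180-90))
for i,(u,v) in enumerate([(211,174),(255,182),(297,189)]):
    rect(gold,u,v,18,42,f'bar{i+1}'); rect(dark|gold,u,v,18,16,f'plate{i+1}')
wal=cv2.inRange(hsv,(0,90,20),(15,255,130)); rect(wal,138,226,50,26,'walnut')
wh=cv2.inRange(hsv,(0,0,150),(180,70,255))
print(t['image'][224,377],t['image'][300,200],t['image'][226,138])
g=t['image'].astype(int); wh=((g[...,0]>=g[...,2])).astype(np.uint8)*255
rect(wh,377,224,50,26,'white')
for n,(u,v),z in [('knob',(155,151),30),('rose',(126,160),17),('bolt',(210,120),60),('levertip',(275,128),55),('leverrose',(310,130),20),('hinge',(364,153),15),('catch',(257,276),25)]: print(n,ray(t,u,v,z).round())
```

```text
bar1 c 656 114 size 39 12 ang(long axis) -22.7
plate1 c 655 113 size 56 54 ang(long axis) 66.5
bar2 c 632 1 size 38 11 ang(long axis) 22.3
plate2 c 631 -0 size 54 54 ang(long axis) 21.8
bar3 c 610 -110 size 39 11 ang(long axis) 24.5
plate3 c 609 -110 size 54 54 ang(long axis) 24.4
walnut c 525 304 size 214 109 ang(long axis) 4.5
[158 146 134] [125 128 119] [76 38 25]
white c 516 -312 size 258 253 ang(long axis) 88.4
knob [718. 257.  30.]
rose [699. 338.  17.]
bolt [788. 107.  60.]
levertip [763. -57.  55.]
leverrose [ 765. -152.   20.]
hinge [ 700. -292.   15.]
catch [389.  -2.  25.]
```

Request:
step_arm(
  plan=[
    {"x": -0.81, "y": -0.48},
    {"x": -0.81, "y": -0.48},
    {"x": -0.81, "y": -0.48},
    {"x": -0.81, "y": -0.48},
    {"x": -0.81, "y": -0.48},
    {"x": -0.81, "y": -0.48},
    {"x": -0.81, "y": -0.48},
    {"x": -0.81, "y": -0.48},
    {"x": -0.81, "y": -0.48},
    {"x": -0.81, "y": -0.48},
  ],
  jaw=0,
)

```text
schema error: expected keys x, y, z, rx, ry, rz
```

Request:
step_arm(
  plan=[
    {"x": -0.81, "y": -0.48},
    {"x": -0.81, "y": -0.48},
    {"x": -0.81, "y": -0.48},
    {"x": -0.81, "y": -0.48},
    {"x": -0.81, "y": -0.48},
    {"x": -0.81, "y": -0.48},
    {"x": -0.81, "y": -0.48},
    {"x": -0.81, "y": -0.48},
    {"x": -0.81, "y": -0.48},
    {"x": -0.81, "y": -0.48},
  ],
)

```text
schema error: expected keys x, y, z, rx, ry, rz
```

Request:
step_arm(
  plan=[
    {"x": -0.81, "y": -0.48},
    {"x": -0.81, "y": -0.48},
    {"x": -0.81, "y": -0.48, "z": 0.5},
    {"x": -0.81, "y": -0.48, "z": 0.5},
    {"x": -0.81, "y": -0.48, "z": 0.5},
    {"x": -0.81, "y": -0.48, "z": 0.5},
    {"x": -0.81, "y": -0.48, "z": 0.5},
    {"x": -0.81, "y": -0.48, "z": 0.5},
    {"x": -0.81, "y": -0.48, "rz": 0.78},
    {"rz": 0.79},
  ],
)

```text
schema error: expected keys x, y, z, rx, ry, rz
```

All six keys are needed.

Request:
step_arm(
  plan=[
    {"x": -0.81, "y": -0.48, "z": 0, "rx": 0, "ry": 0, "rz": 0},
    {"x": -0.81, "y": -0.48, "z": 0, "rx": 0, "ry": 0, "rz": 0},
    {"x": -0.81, "y": -0.48, "z": 0, "rx": 0, "ry": 0, "rz": 0},
    {"x": -0.81, "y": -0.48, "z": 0, "rx": 0, "ry": 0, "rz": 0},
    {"x": -0.81, "y": -0.48, "z": 0, "rx": 0, "ry": 0, "rz": 0},
    {"x": -0.81, "y": -0.48, "z": 0, "rx": 0, "ry": 0, "rz": 0},
    {"x": -0.81, "y": -0.48, "z": 0, "rx": 0, "ry": 0, "rz": 0},
    {"x": -0.81, "y": -0.48, "z": 0, "rx": 0, "ry": 0, "rz": 0},
    {"x": -0.81, "y": -0.48, "z": 0, "rx": 0, "ry": 0, "rz": 0},
    {"x": -0.81, "y": -0.48, "z": 0, "rx": 0, "ry": 0, "rz": 0},
  ],
  jaw=0,
)

```text
t: 0.93
eef_pos: [317.2, 441.5, 214.4]
tcp_rot: [-3.141, -0.0, 2.902]
ft_force: [1.1, -0.2, 0.7]
opening: 0.501
grip_force: 0.0
```

Request:
step_arm(
  plan=[
    {"x": -0.81, "y": -0.48, "z": 0, "rx": 0, "ry": 0, "rz": 0},
    {"x": -0.81, "y": -0.48, "z": 0, "rx": 0, "ry": 0, "rz": 0},
    {"x": -0.81, "y": -0.48, "z": 0, "rx": 0, "ry": 0, "rz": 0},
    {"x": -0.81, "y": -0.48, "z": 0, "rx": 0, "ry": 0, "rz": 0},
    {"x": -0.81, "y": -0.48, "z": 0, "rx": 0, "ry": 0, "rz": 0},
    {"x": -0.81, "y": -0.48, "z": 0, "rx": 0, "ry": 0, "rz": 0},
    {"x": -0.81, "y": -0.48, "z": 0, "rx": 0, "ry": 0, "rz": 0},
    {"x": -0.81, "y": -0.48, "z": 0, "rx": 0, "ry": 0, "rz": 0},
    {"x": -0.81, "y": -0.48, "z": 0, "rx": 0, "ry": 0, "rz": 0},
    {"x": -0.81, "y": -0.48, "z": 0, "rx": 0, "ry": 0, "rz": 0},
  ],
)

```text
t: 1.77
eef_pos: [485.5, 276.8, 214.4]
tcp_rot: [-3.141, -0.0, 2.902]
ft_force: [0.3, 0.3, 0.2]
opening: 0.502
grip_force: 0.0
```

Request:
step_arm(
  plan=[
    {"x": -0.81, "y": -0.48, "z": 0, "rx": 0, "ry": 0, "rz": 0},
    {"x": -0.81, "y": -0.48, "z": 0, "rx": 0, "ry": 0, "rz": 0},
    {"x": -0.81, "y": -0.48, "z": 0.3, "rx": 0, "ry": 0, "rz": 0},
    {"x": -0.81, "y": -0.48, "z": 0.3, "rx": 0, "ry": 0, "rz": 0},
    {"x": -0.81, "y": -0.48, "z": 0.3, "rx": 0, "ry": 0, "rz": 0},
    {"x": -0.81, "y": -0.48, "z": 0.3, "rx": 0, "ry": 0, "rz": 0},
    {"x": -0.81, "y": -0.48, "z": 0.3, "rx": 0, "ry": 0, "rz": 0},
    {"x": -0.81, "y": -0.48, "z": 0.3, "rx": 0, "ry": 0, "rz": 0},
    {"x": -0.81, "y": -0.48, "z": 0.3, "rx": 0, "ry": 0, "rz": 0.78},
    {"x": 0, "y": 0, "z": 0.9, "rx": 0, "ry": 0, "rz": 0.79},
  ],
)

```text
t: 2.6
eef_pos: [639.8, 126.9, 140.9]
tcp_rot: [3.14, 0.004, 2.739]
ft_force: [0.2, 0.5, 0.8]
opening: 0.501
grip_force: 0.0
```

```bash
cat >> h.py <<'E'
def go(x,y,z,yawdeg):
    s=state();p=s['eef_pos'];yaw=s['tcp_rot'][2];d=np.array([x,y,z])-p
    dy=(np.radians(yawdeg)-yaw+np.pi)%(2*np.pi)-np.pi
    for n,a in(('now',yaw),('after turn',yaw+dy)):
        print(n,'x %.2f y %.2f z %.2f'%((d[0]*np.cos(a)+d[1]*np.sin(a))/25,(d[0]*np.sin(a)-d[1]*np.cos(a))/25,-d[2]/25),'rz %.2f'%(-dy*10))
    print('t %.1f'%s['t'],p.round(1),s['tcp_rot'].round(3),s['ft_force'].round(2),'%.2f %.1f'%(s['opening'],s['grip_force']))
E
python3 - <<'E'
from h import *
import pickle
t,w=pickle.load(open('c.pkl','rb'))
go(655.5,113.5,21,157.3)
g=cv2.GaussianBlur(t['image'],(3,3),0).astype(int)
m=((g[...,0]-g[...,2])>14).astype(np.uint8)*255
k=np.zeros_like(m);k[175:275,345:410]=m[175:275,345:410];k=cv2.morphologyEx(k,cv2.MORPH_CLOSE,np.ones((5,5)))
c=max(cv2.findContours(k,0,2)[0],key=cv2.contourArea)
print(cv2.minAreaRect(np.array([ray(t,*p,26)[:2] for p in c[:,0].astype(float)],np.float32)))
E
```

```text
now x -0.79 y -0.25 z 4.80 rz -0.06
after turn x -0.79 y -0.25 z 4.80 rz -0.06
t 2.6 [639.8 126.9 140.9] [3.14  0.004 2.739] [0.23 0.49 0.79] 0.50 0.0
((514.0536499023438, -314.68035888671875), (217.60301208496094, 109.20509338378906), 6.635361194610596)
```

Request:
step_arm(
  plan=[
    {"x": -0.4, "y": -0.12, "z": 0.6, "rx": 0, "ry": 0, "rz": 0},
    {"x": -0.39, "y": -0.13, "z": 0.6, "rx": 0, "ry": 0, "rz": 0},
    {"x": 0, "y": 0, "z": 0.7, "rx": 0, "ry": 0, "rz": 0},
    {"x": 0, "y": 0, "z": 0.7, "rx": 0, "ry": 0, "rz": 0},
    {"x": 0, "y": 0, "z": 0.7, "rx": 0, "ry": 0, "rz": 0},
    {"x": 0, "y": 0, "z": 0.6, "rx": 0, "ry": 0, "rz": 0},
    {"x": 0, "y": 0, "z": 0.4, "rx": 0, "ry": 0, "rz": 0},
    {"x": 0, "y": 0, "z": 0.3, "rx": 0, "ry": 0, "rz": 0},
    {"x": 0, "y": 0, "z": 0.2, "rx": 0, "ry": 0, "rz": 0},
    {"x": 0, "y": 0, "z": 0, "rx": 0, "ry": 0, "rz": 0},
  ],
)

```text
t: 3.43
eef_pos: [651.8, 116.2, 18.9]
tcp_rot: [-3.141, -0.001, 2.745]
ft_force: [-0.3, -0.5, -0.2]
opening: 0.496
grip_force: 0.0
```

Run:
```python
from h import *
go(655.5,113.5,21,157.3)
w=read_camera('wrist');s=read_camera('side');save(w,'w1.png');save(s,'s1.png')
a=s['image'][150:280,130:330];a=cv2.resize(a,None,fx=2.8,fy=2.95)
cv2.imwrite('pics/ws.png',np.vstack([cv2.resize(w['image'],(400,300)),cv2.resize(a,(400,260))])[:,:,::-1])
```

```text
now x -0.18 y -0.04 z -0.08 rz -0.01
after turn x -0.18 y -0.04 z -0.08 rz -0.01
t 3.4 [651.8 116.2  18.9] [-3.141e+00 -1.000e-03  2.745e+00] [-0.31 -0.49 -0.23] 0.50 0.0
```

View pics/ws.png

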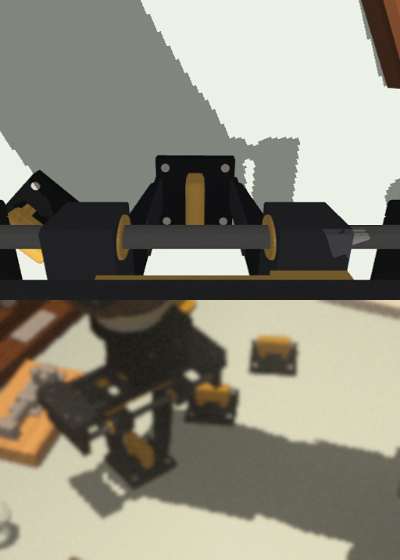

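The wrist view shows the bar at about (195,200), upright and centred between the fingers at (150,215) and (245,215). I'll close and press down slightly.

Request:
step_arm(
  plan=[
    {"x": -0.15, "y": 0, "z": 0, "rx": 0, "ry": 0, "rz": 0},
    {"x": 0, "y": 0, "z": 0, "rx": 0, "ry": 0, "rz": 0},
    {"x": 0, "y": 0, "z": 0, "rx": 0, "ry": 0, "rz": 0},
    {"x": 0, "y": 0, "z": 0, "rx": 0, "ry": 0, "rz": 0},
    {"x": 0, "y": 0, "z": 0, "rx": 0, "ry": 0, "rz": 0},
    {"x": 0, "y": 0, "z": 0, "rx": 0, "ry": 0, "rz": 0},
    {"x": 0, "y": 0, "z": 0, "rx": 0, "ry": 0, "rz": 0},
    {"x": 0, "y": 0, "z": 0, "rx": 0, "ry": 0, "rz": 0},
    {"x": 0, "y": 0, "z": 0.03, "rx": 0, "ry": 0, "rz": 0},
    {"x": 0, "y": 0, "z": 0, "rx": 0, "ry": 0, "rz": 0},
  ],
  jaw=1,
)

```text
t: 4.37
eef_pos: [655.4, 114.7, 19.7]
tcp_rot: [3.142, 0.0, 2.745]
ft_force: [-2.9, -1.3, 8.7]
opening: 0.122
grip_force: 30.0
```

Request:
step_arm(
  plan=[
    {"x": 0.16, "y": 0, "z": 0, "rx": 0, "ry": 0, "rz": 0},
    {"x": 0.16, "y": 0, "z": 0, "rx": 0, "ry": 0, "rz": 0},
    {"x": 0.16, "y": 0, "z": 0, "rx": 0, "ry": 0, "rz": 0},
    {"x": 0.16, "y": 0, "z": 0, "rx": 0, "ry": 0, "rz": 0},
    {"x": 0.16, "y": 0, "z": 0, "rx": 0, "ry": 0, "rz": 0},
    {"x": 0.16, "y": 0, "z": 0, "rx": 0, "ry": 0, "rz": 0},
    {"x": 0.16, "y": 0, "z": 0, "rx": 0, "ry": 0, "rz": 0},
    {"x": 0.16, "y": 0, "z": 0, "rx": 0, "ry": 0, "rz": 0},
    {"x": 0.16, "y": 0, "z": 0, "rx": 0, "ry": 0, "rz": 0},
    {"x": 0.16, "y": 0, "z": 0, "rx": 0, "ry": 0, "rz": 0},
  ],
)

```text
t: 5.2
eef_pos: [620.0, 130.3, 19.8]
tcp_rot: [3.14, 0.004, 2.745]
ft_force: [4.9, -1.5, 5.0]
opening: 0.121
grip_force: 30.0
```

Request:
step_arm(
  plan=[
    {"x": 0.16, "y": 0, "z": 0, "rx": 0, "ry": 0, "rz": 0},
    {"x": 0.16, "y": 0, "z": 0, "rx": 0, "ry": 0, "rz": 0},
    {"x": 0.16, "y": 0, "z": 0, "rx": 0, "ry": 0, "rz": 0},
    {"x": 0.16, "y": 0, "z": 0, "rx": 0, "ry": 0, "rz": 0},
    {"x": 0.16, "y": 0, "z": 0, "rx": 0, "ry": 0, "rz": 0},
    {"x": 0.16, "y": 0, "z": 0, "rx": 0, "ry": 0, "rz": 0},
    {"x": 0.16, "y": 0, "z": 0, "rx": 0, "ry": 0, "rz": 0},
    {"x": 0.16, "y": 0, "z": 0, "rx": 0, "ry": 0, "rz": 0},
    {"x": 0.16, "y": 0, "z": 0, "rx": 0, "ry": 0, "rz": 0},
    {"x": 0.16, "y": 0, "z": 0, "rx": 0, "ry": 0, "rz": 0},
  ],
)

```text
t: 6.03
eef_pos: [583.2, 145.8, 19.8]
tcp_rot: [3.14, 0.004, 2.745]
ft_force: [5.3, -1.4, 5.2]
opening: 0.124
grip_force: 30.0
```

Request:
step_arm(
  plan=[
    {"x": 0, "y": 0, "z": 0, "rx": 0, "ry": 0, "rz": 0},
    {"x": 0, "y": 0, "z": 0, "rx": 0, "ry": 0, "rz": 0},
    {"x": 0, "y": 0, "z": 0, "rx": 0, "ry": 0, "rz": 0},
    {"x": 0, "y": 0, "z": -0.4, "rx": 0, "ry": 0, "rz": 0},
    {"x": 0, "y": 0, "z": -0.8, "rx": 0, "ry": 0, "rz": 0},
    {"x": 0, "y": 0, "z": -0.8, "rx": 0, "ry": 0, "rz": 0},
    {"x": -0.57, "y": -0.66, "z": -0.2, "rx": 0, "ry": 0, "rz": 0},
    {"x": -0.57, "y": -0.66, "z": 0, "rx": 0, "ry": 0, "rz": 0},
    {"x": -0.57, "y": -0.66, "z": 0, "rx": 0, "ry": 0, "rz": 0},
    {"x": -0.57, "y": -0.66, "z": 0, "rx": 0, "ry": 0, "rz": 0},
  ],
  jaw=0,
)

```text
t: 6.87
eef_pos: [609.0, 62.0, 74.7]
tcp_rot: [3.141, 0.0, 2.745]
ft_force: [0.8, 0.5, -1.4]
opening: 0.498
grip_force: 0.0
```

Request:
step_arm(
  plan=[
    {"x": -0.57, "y": -0.66, "z": 0, "rx": 0, "ry": 0, "rz": 0},
    {"x": -0.57, "y": -0.66, "z": 0, "rx": 0, "ry": 0, "rz": 0},
    {"x": -0.57, "y": -0.66, "z": 0, "rx": 0, "ry": 0, "rz": -0.86},
    {"x": 0, "y": 0, "z": 0, "rx": 0, "ry": 0, "rz": -1},
    {"x": 0, "y": 0, "z": 0, "rx": 0, "ry": 0, "rz": -1},
    {"x": 0, "y": 0, "z": 0, "rx": 0, "ry": 0, "rz": -1},
    {"x": 0, "y": 0, "z": 0, "rx": 0, "ry": 0, "rz": -1},
    {"x": 0, "y": 0, "z": 0, "rx": 0, "ry": 0, "rz": -1},
    {"x": 0, "y": 0, "z": 0, "rx": 0, "ry": 0, "rz": -1},
    {"x": 0, "y": 0, "z": 0, "rx": 0, "ry": 0, "rz": -1},
  ],
)

```text
t: 7.7
eef_pos: [629.0, 0.6, 74.4]
tcp_rot: [3.141, -0.0, -2.748]
ft_force: [-0.4, -0.8, -0.7]
opening: 0.503
grip_force: 0.0
```

```bash
python3 -c "
from h import *
go(631.5,0.5,19.5,202.2)"
```

```text
now x -0.09 y -0.04 z 2.20 rz 0.07
after turn x -0.09 y -0.04 z 2.20 rz 0.07
t 7.7 [6.29e+02 6.00e-01 7.44e+01] [ 3.141 -0.    -2.748] [-0.43 -0.79 -0.66] 0.50 0.0
```

Request:
step_arm(
  plan=[
    {"x": -0.09, "y": -0.04, "z": 0.5, "rx": 0, "ry": 0, "rz": 0.07},
    {"x": 0, "y": 0, "z": 0.6, "rx": 0, "ry": 0, "rz": 0},
    {"x": 0, "y": 0, "z": 0.5, "rx": 0, "ry": 0, "rz": 0},
    {"x": 0, "y": 0, "z": 0.3, "rx": 0, "ry": 0, "rz": 0},
    {"x": 0, "y": 0, "z": 0.2, "rx": 0, "ry": 0, "rz": 0},
    {"x": 0, "y": 0, "z": 0.1, "rx": 0, "ry": 0, "rz": 0},
    {"x": 0, "y": 0, "z": 0, "rx": 0, "ry": 0, "rz": 0},
    {"x": 0, "y": 0, "z": 0, "rx": 0, "ry": 0, "rz": 0},
    {"x": 0, "y": 0, "z": 0, "rx": 0, "ry": 0, "rz": 0},
    {"x": 0, "y": 0, "z": 0, "rx": 0, "ry": 0, "rz": 0},
  ],
)

```text
t: 8.53
eef_pos: [631.8, 0.5, 19.4]
tcp_rot: [-3.141, 0.001, -2.76]
ft_force: [-0.0, 0.5, -0.5]
opening: 0.496
grip_force: 0.0
```

Request:
step_arm(
  plan=[
    {"x": 0, "y": 0, "z": 0, "rx": 0, "ry": 0, "rz": 0},
    {"x": 0, "y": 0, "z": 0, "rx": 0, "ry": 0, "rz": 0},
    {"x": 0, "y": 0, "z": 0, "rx": 0, "ry": 0, "rz": 0},
    {"x": 0, "y": 0, "z": 0, "rx": 0, "ry": 0, "rz": 0},
    {"x": 0, "y": 0, "z": 0, "rx": 0, "ry": 0, "rz": 0},
    {"x": 0, "y": 0, "z": 0, "rx": 0, "ry": 0, "rz": 0},
    {"x": 0, "y": 0, "z": 0, "rx": 0, "ry": 0, "rz": 0},
    {"x": 0, "y": 0, "z": 0, "rx": 0, "ry": 0, "rz": 0},
    {"x": 0, "y": 0, "z": 0.04, "rx": 0, "ry": 0, "rz": 0},
    {"x": 0, "y": 0, "z": 0, "rx": 0, "ry": 0, "rz": 0},
  ],
  jaw=1,
)

```text
t: 9.37
eef_pos: [631.7, 0.6, 18.9]
tcp_rot: [-3.141, 0.001, -2.759]
ft_force: [-3.4, 0.2, 10.5]
opening: 0.123
grip_force: 30.0
```

Request:
step_arm(
  plan=[
    {"x": 0.16, "y": 0, "z": 0, "rx": 0, "ry": 0, "rz": 0},
    {"x": 0.16, "y": 0, "z": 0, "rx": 0, "ry": 0, "rz": 0},
    {"x": 0.16, "y": 0, "z": 0, "rx": 0, "ry": 0, "rz": 0},
    {"x": 0.16, "y": 0, "z": 0, "rx": 0, "ry": 0, "rz": 0},
    {"x": 0.16, "y": 0, "z": 0, "rx": 0, "ry": 0, "rz": 0},
    {"x": 0.16, "y": 0, "z": 0, "rx": 0, "ry": 0, "rz": 0},
    {"x": 0.16, "y": 0, "z": 0, "rx": 0, "ry": 0, "rz": 0},
    {"x": 0.16, "y": 0, "z": 0, "rx": 0, "ry": 0, "rz": 0},
    {"x": 0.16, "y": 0, "z": 0, "rx": 0, "ry": 0, "rz": 0},
    {"x": 0.16, "y": 0, "z": 0, "rx": 0, "ry": 0, "rz": 0},
  ],
)

```text
t: 10.2
eef_pos: [595.5, -14.5, 18.9]
tcp_rot: [-3.14, 0.003, -2.759]
ft_force: [2.4, 0.6, 7.7]
opening: 0.126
grip_force: 30.0
```

Request:
step_arm(
  plan=[
    {"x": 0.16, "y": 0, "z": 0, "rx": 0, "ry": 0, "rz": 0},
    {"x": 0.16, "y": 0, "z": 0, "rx": 0, "ry": 0, "rz": 0},
    {"x": 0.16, "y": 0, "z": 0, "rx": 0, "ry": 0, "rz": 0},
    {"x": 0.16, "y": 0, "z": 0, "rx": 0, "ry": 0, "rz": 0},
    {"x": 0.16, "y": 0, "z": 0, "rx": 0, "ry": 0, "rz": 0},
    {"x": 0.16, "y": 0, "z": 0, "rx": 0, "ry": 0, "rz": 0},
    {"x": 0.16, "y": 0, "z": 0, "rx": 0, "ry": 0, "rz": 0},
    {"x": 0.16, "y": 0, "z": 0, "rx": 0, "ry": 0, "rz": 0},
    {"x": 0.16, "y": 0, "z": 0, "rx": 0, "ry": 0, "rz": 0},
    {"x": 0.16, "y": 0, "z": 0, "rx": 0, "ry": 0, "rz": 0},
  ],
)

```text
t: 11.03
eef_pos: [558.4, -29.4, 18.9]
tcp_rot: [-3.14, 0.003, -2.76]
ft_force: [2.3, 1.2, 7.8]
opening: 0.119
grip_force: 30.0
```

Request:
step_arm(
  plan=[
    {"x": 0, "y": 0, "z": 0, "rx": 0, "ry": 0, "rz": 0},
    {"x": 0, "y": 0, "z": 0, "rx": 0, "ry": 0, "rz": 0},
    {"x": 0, "y": 0, "z": 0, "rx": 0, "ry": 0, "rz": 0},
    {"x": 0, "y": 0, "z": -0.4, "rx": 0, "ry": 0, "rz": 0},
    {"x": 0, "y": 0, "z": -0.8, "rx": 0, "ry": 0, "rz": 0},
    {"x": 0, "y": 0, "z": -0.8, "rx": 0, "ry": 0, "rz": 0},
    {"x": -0.17, "y": -0.94, "z": -0.2, "rx": 0, "ry": 0, "rz": 0},
    {"x": -0.17, "y": -0.94, "z": 0, "rx": 0, "ry": 0, "rz": 0},
    {"x": -0.17, "y": -0.94, "z": 0, "rx": 0, "ry": 0, "rz": 0},
    {"x": -0.18, "y": -0.93, "z": 0, "rx": 0, "ry": 0, "rz": -0.45},
  ],
  jaw=0,
)

```text
t: 11.87
eef_pos: [608.9, -110.7, 73.9]
tcp_rot: [-3.141, 0.001, -2.715]
ft_force: [0.0, 0.7, -0.5]
opening: 0.5
grip_force: 0.0
```

```bash
python3 -c "
from h import *
go(609.5,-110,19.5,204.4)"
```

```text
now x -0.03 y 0.01 z 2.17 rz 0.01
after turn x -0.03 y 0.01 z 2.17 rz 0.01
t 11.9 [ 608.9 -110.7   73.9] [-3.141e+00  1.000e-03 -2.715e+00] [ 0.03  0.69 -0.47] 0.50 0.0
```

Request:
step_arm(
  plan=[
    {"x": 0, "y": 0, "z": 0.5, "rx": 0, "ry": 0, "rz": 0},
    {"x": 0, "y": 0, "z": 0.6, "rx": 0, "ry": 0, "rz": 0},
    {"x": 0, "y": 0, "z": 0.5, "rx": 0, "ry": 0, "rz": 0},
    {"x": 0, "y": 0, "z": 0.3, "rx": 0, "ry": 0, "rz": 0},
    {"x": 0, "y": 0, "z": 0.17, "rx": 0, "ry": 0, "rz": 0},
    {"x": 0, "y": 0, "z": 0.1, "rx": 0, "ry": 0, "rz": 0},
    {"x": 0, "y": 0, "z": 0, "rx": 0, "ry": 0, "rz": 0},
    {"x": 0, "y": 0, "z": 0, "rx": 0, "ry": 0, "rz": 0},
    {"x": 0, "y": 0, "z": 0, "rx": 0, "ry": 0, "rz": 0},
    {"x": 0, "y": 0, "z": 0, "rx": 0, "ry": 0, "rz": 0},
  ],
)

```text
t: 12.7
eef_pos: [608.5, -109.8, 19.1]
tcp_rot: [-3.141, 0.001, -2.714]
ft_force: [-0.6, -0.3, 0.6]
opening: 0.501
grip_force: 0.0
```

Request:
step_arm(
  plan=[
    {"x": 0, "y": 0, "z": 0, "rx": 0, "ry": 0, "rz": 0},
    {"x": 0, "y": 0, "z": 0, "rx": 0, "ry": 0, "rz": 0},
    {"x": 0, "y": 0, "z": 0, "rx": 0, "ry": 0, "rz": 0},
    {"x": 0, "y": 0, "z": 0, "rx": 0, "ry": 0, "rz": 0},
    {"x": 0, "y": 0, "z": 0, "rx": 0, "ry": 0, "rz": 0},
    {"x": 0, "y": 0, "z": 0, "rx": 0, "ry": 0, "rz": 0},
    {"x": 0, "y": 0, "z": 0, "rx": 0, "ry": 0, "rz": 0},
    {"x": 0, "y": 0, "z": 0, "rx": 0, "ry": 0, "rz": 0},
    {"x": 0, "y": 0, "z": 0.04, "rx": 0, "ry": 0, "rz": 0},
    {"x": 0, "y": 0, "z": 0, "rx": 0, "ry": 0, "rz": 0},
  ],
  jaw=1,
)

```text
t: 13.53
eef_pos: [608.4, -109.9, 18.6]
tcp_rot: [-3.141, 0.0, -2.714]
ft_force: [-2.9, -0.4, 10.6]
opening: 0.126
grip_force: 30.0
```

Request:
step_arm(
  plan=[
    {"x": 0.16, "y": 0, "z": 0, "rx": 0, "ry": 0, "rz": 0},
    {"x": 0.16, "y": 0, "z": 0, "rx": 0, "ry": 0, "rz": 0},
    {"x": 0.16, "y": 0, "z": 0, "rx": 0, "ry": 0, "rz": 0},
    {"x": 0.16, "y": 0, "z": 0, "rx": 0, "ry": 0, "rz": 0},
    {"x": 0.16, "y": 0, "z": 0, "rx": 0, "ry": 0, "rz": 0},
    {"x": 0.16, "y": 0, "z": 0, "rx": 0, "ry": 0, "rz": 0},
    {"x": 0.16, "y": 0, "z": 0, "rx": 0, "ry": 0, "rz": 0},
    {"x": 0.16, "y": 0, "z": 0, "rx": 0, "ry": 0, "rz": 0},
    {"x": 0.16, "y": 0, "z": 0, "rx": 0, "ry": 0, "rz": 0},
    {"x": 0.16, "y": 0, "z": 0, "rx": 0, "ry": 0, "rz": 0},
  ],
)

```text
t: 14.37
eef_pos: [573.6, -126.7, 18.7]
tcp_rot: [-3.139, 0.004, -2.715]
ft_force: [5.5, 1.6, 5.1]
opening: 0.122
grip_force: 30.0
```

Request:
step_arm(
  plan=[
    {"x": 0.16, "y": 0, "z": 0, "rx": 0, "ry": 0, "rz": 0},
    {"x": 0.16, "y": 0, "z": 0, "rx": 0, "ry": 0, "rz": 0},
    {"x": 0.16, "y": 0, "z": 0, "rx": 0, "ry": 0, "rz": 0},
    {"x": 0.16, "y": 0, "z": 0, "rx": 0, "ry": 0, "rz": 0},
    {"x": 0.16, "y": 0, "z": 0, "rx": 0, "ry": 0, "rz": 0},
    {"x": 0.16, "y": 0, "z": 0, "rx": 0, "ry": 0, "rz": 0},
    {"x": 0.16, "y": 0, "z": 0, "rx": 0, "ry": 0, "rz": 0},
    {"x": 0.16, "y": 0, "z": 0, "rx": 0, "ry": 0, "rz": 0},
    {"x": 0.16, "y": 0, "z": 0, "rx": 0, "ry": 0, "rz": 0},
    {"x": 0.16, "y": 0, "z": 0, "rx": 0, "ry": 0, "rz": 0},
  ],
)

```text
t: 15.2
eef_pos: [537.3, -143.4, 18.6]
tcp_rot: [-3.139, 0.004, -2.715]
ft_force: [6.1, 1.8, 7.5]
opening: 0.129
grip_force: 30.0
```

Request:
step_arm(
  plan=[
    {"x": 0, "y": 0, "z": -0.3, "rx": 0, "ry": 0, "rz": 0},
    {"x": 0, "y": 0, "z": -0.8, "rx": 0, "ry": 0, "rz": 0},
    {"x": 0, "y": 0, "z": -0.9, "rx": 0, "ry": 0, "rz": 0},
    {"x": 0, "y": 0, "z": -0.9, "rx": 0, "ry": 0, "rz": 0},
    {"x": -0.1, "y": 0.4, "z": -0.3, "rx": 0, "ry": 0, "rz": 0},
    {"x": -0.27, "y": 0.86, "z": 0, "rx": 0, "ry": 0, "rz": 0},
    {"x": -0.28, "y": 0.86, "z": 0, "rx": 0, "ry": 0, "rz": 0},
    {"x": -0.28, "y": 0.86, "z": 0, "rx": 0, "ry": 0, "rz": 0},
    {"x": -0.28, "y": 0.86, "z": 0, "rx": 0, "ry": 0, "rz": 0},
    {"x": -0.28, "y": 0.86, "z": 0, "rx": 0, "ry": 0, "rz": 0},
  ],
)

```text
t: 16.03
eef_pos: [519.6, -18.9, 97.0]
tcp_rot: [3.141, -0.001, -2.714]
ft_force: [-0.8, -0.1, -3.0]
opening: 0.126
grip_force: 30.0
```

Request:
step_arm(
  plan=[
    {"x": -0.28, "y": 0.86, "z": 0, "rx": 0, "ry": 0, "rz": 0},
    {"x": -0.28, "y": 0.86, "z": 0, "rx": 0, "ry": 0, "rz": 0},
    {"x": -0.28, "y": 0.86, "z": 0, "rx": 0, "ry": 0, "rz": 0},
    {"x": -0.28, "y": 0.86, "z": 0, "rx": 0, "ry": 0, "rz": 0},
    {"x": -0.28, "y": 0.86, "z": 0, "rx": 0, "ry": 0, "rz": 0},
    {"x": -0.28, "y": 0.86, "z": 0, "rx": 0, "ry": 0, "rz": 0},
    {"x": -0.28, "y": 0.86, "z": 0, "rx": 0, "ry": 0, "rz": 0},
    {"x": -0.28, "y": 0.86, "z": 0, "rx": 0, "ry": 0, "rz": 0},
    {"x": -0.28, "y": 0.86, "z": 0, "rx": 0, "ry": 0, "rz": 0},
    {"x": -0.28, "y": 0.86, "z": 0, "rx": 0, "ry": 0, "rz": 0},
  ],
)

```text
t: 16.87
eef_pos: [494.0, 205.6, 97.0]
tcp_rot: [3.141, -0.002, -2.714]
ft_force: [0.0, -0.4, -3.6]
opening: 0.123
grip_force: 30.0
```

Request:
step_arm(
  plan=[
    {"x": -0.28, "y": 0.86, "z": 0, "rx": 0, "ry": 0, "rz": 0},
    {"x": -0.28, "y": 0.86, "z": 0, "rx": 0, "ry": 0, "rz": 0},
    {"x": -0.28, "y": 0.86, "z": 0, "rx": 0, "ry": 0, "rz": 0},
    {"x": -0.28, "y": 0.86, "z": 0, "rx": 0, "ry": 0, "rz": 0},
    {"x": -0.1, "y": 0.3, "z": 0, "rx": 0, "ry": 0, "rz": 0.7},
    {"x": 0, "y": 0, "z": 0, "rx": 0, "ry": 0, "rz": 0.9},
    {"x": 0, "y": 0, "z": 0, "rx": 0, "ry": 0, "rz": 0.9},
    {"x": 0, "y": 0, "z": 0, "rx": 0, "ry": 0, "rz": 0.97},
    {"x": 0, "y": 0, "z": 0, "rx": 0, "ry": 0, "rz": 0},
    {"x": 0, "y": 0, "z": 0, "rx": 0, "ry": 0, "rz": 0},
  ],
)

```text
t: 17.7
eef_pos: [483.5, 302.0, 97.1]
tcp_rot: [-3.141, -0.001, -3.058]
ft_force: [0.2, -0.6, -2.3]
opening: 0.125
grip_force: 30.0
```

Run:
```python
from h import *
go(485,301,28,184.5)
w=read_camera('wrist');s=read_camera('side');save(w,'w2.png')
a=s['image'][180:384,60:400]
cv2.imwrite('pics/ws2.png',np.vstack([cv2.resize(w['image'],(400,300)),cv2.resize(a,(400,240))])[:,:,::-1])
```

```text
now x -0.06 y -0.04 z 2.76 rz 0.05
after turn x -0.06 y -0.04 z 2.76 rz 0.05
t 17.7 [483.5 302.   97.1] [-3.141e+00 -1.000e-03 -3.058e+00] [ 0.21 -0.63 -2.32] 0.13 30.0
```

View pics/ws2.png

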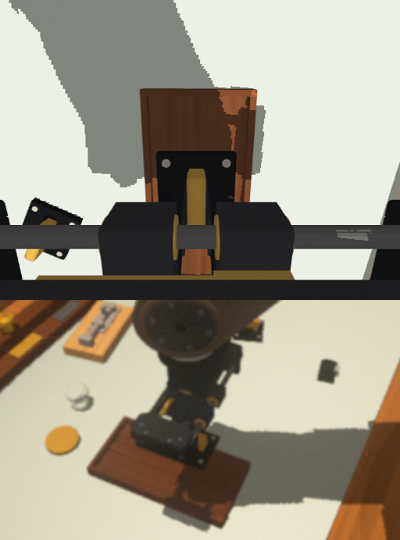

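The plate hangs level at (195,200), aligned with the walnut tray and inside its rims. I'll set it down.

Request:
step_arm(
  plan=[
    {"x": -0.06, "y": -0.04, "z": 0.5, "rx": 0, "ry": 0, "rz": 0},
    {"x": 0, "y": 0, "z": 0.6, "rx": 0, "ry": 0, "rz": 0},
    {"x": 0, "y": 0, "z": 0.6, "rx": 0, "ry": 0, "rz": 0},
    {"x": 0, "y": 0, "z": 0.5, "rx": 0, "ry": 0, "rz": 0},
    {"x": 0, "y": 0, "z": 0.3, "rx": 0, "ry": 0, "rz": 0},
    {"x": 0, "y": 0, "z": 0.15, "rx": 0, "ry": 0, "rz": 0},
    {"x": 0, "y": 0, "z": 0.07, "rx": 0, "ry": 0, "rz": 0},
    {"x": 0, "y": 0, "z": 0.05, "rx": 0, "ry": 0, "rz": 0},
    {"x": 0, "y": 0, "z": 0.04, "rx": 0, "ry": 0, "rz": 0},
    {"x": 0, "y": 0, "z": 0.02, "rx": 0, "ry": 0, "rz": 0},
  ],
)

```text
t: 18.63
eef_pos: [486.1, 301.1, 27.3]
tcp_rot: [3.141, 0.001, -3.061]
ft_force: [-0.6, 0.0, -3.5]
opening: 0.126
grip_force: 30.0
```

Request:
step_arm(
  plan=[
    {"x": 0, "y": 0, "z": 0.02, "rx": 0, "ry": 0, "rz": 0},
    {"x": 0, "y": 0, "z": 0.02, "rx": 0, "ry": 0, "rz": 0},
    {"x": 0, "y": 0, "z": 0.01, "rx": 0, "ry": 0, "rz": 0},
    {"x": 0, "y": 0, "z": 0, "rx": 0, "ry": 0, "rz": 0},
    {"x": 0, "y": 0, "z": 0, "rx": 0, "ry": 0, "rz": 0},
    {"x": 0, "y": 0, "z": 0, "rx": 0, "ry": 0, "rz": 0},
    {"x": 0, "y": 0, "z": 0, "rx": 0, "ry": 0, "rz": 0},
    {"x": 0, "y": 0, "z": 0, "rx": 0, "ry": 0, "rz": 0},
    {"x": 0, "y": 0, "z": 0, "rx": 0, "ry": 0, "rz": 0},
    {"x": 0, "y": 0, "z": 0, "rx": 0, "ry": 0, "rz": 0},
  ],
)

```text
t: 19.47
eef_pos: [486.1, 301.0, 26.6]
tcp_rot: [3.141, 0.001, -3.061]
ft_force: [-0.2, -0.7, 5.3]
opening: 0.123
grip_force: 30.0
```

Request:
step_arm(
  plan=[
    {"x": 0, "y": 0, "z": 0, "rx": 0, "ry": 0, "rz": 0},
    {"x": 0, "y": 0, "z": 0, "rx": 0, "ry": 0, "rz": 0},
    {"x": 0, "y": 0, "z": 0, "rx": 0, "ry": 0, "rz": 0},
    {"x": 0, "y": 0, "z": -0.4, "rx": 0, "ry": 0, "rz": 0},
    {"x": 0, "y": 0, "z": -0.8, "rx": 0, "ry": 0, "rz": 0},
    {"x": 0, "y": 0, "z": -0.8, "rx": 0, "ry": 0, "rz": 0},
    {"x": -0.42, "y": -0.81, "z": -0.2, "rx": 0, "ry": 0, "rz": 0},
    {"x": -0.42, "y": -0.81, "z": 0, "rx": 0, "ry": 0, "rz": 0},
    {"x": -0.42, "y": -0.81, "z": 0, "rx": 0, "ry": 0, "rz": 0},
    {"x": -0.42, "y": -0.81, "z": 0, "rx": 0, "ry": 0, "rz": 0},
  ],
  jaw=0,
)

```text
t: 20.3
eef_pos: [534.9, 222.8, 81.7]
tcp_rot: [3.141, 0.001, -3.061]
ft_force: [0.2, -0.5, 0.4]
opening: 0.503
grip_force: 0.0
```

Request:
step_arm(
  plan=[
    {"x": -0.42, "y": -0.81, "z": 0, "rx": 0, "ry": 0, "rz": 0},
    {"x": -0.42, "y": -0.81, "z": 0, "rx": 0, "ry": 0, "rz": 0},
    {"x": -0.42, "y": -0.81, "z": 0, "rx": 0, "ry": 0, "rz": 0},
    {"x": -0.42, "y": -0.81, "z": 0, "rx": 0, "ry": 0, "rz": 0.9},
    {"x": 0, "y": 0, "z": 0, "rx": 0, "ry": 0, "rz": 0.97},
    {"x": 0, "y": 0, "z": 0, "rx": 0, "ry": 0, "rz": 0.97},
    {"x": 0, "y": 0, "z": 0, "rx": 0, "ry": 0, "rz": 0.97},
    {"x": 0, "y": 0, "z": 0, "rx": 0, "ry": 0, "rz": 0.96},
    {"x": 0, "y": 0, "z": 0, "rx": 0, "ry": 0, "rz": 0},
    {"x": 0, "y": 0, "z": 0, "rx": 0, "ry": 0, "rz": 0},
  ],
)

```text
t: 21.13
eef_pos: [582.7, 146.2, 81.2]
tcp_rot: [3.141, 0.0, 2.748]
ft_force: [-0.1, 0.3, 0.7]
opening: 0.501
grip_force: 0.0
```

```bash
python3 -c "
from h import *
go(582.5,145.8,19.5,157.3)"
```

```text
now x 0.00 y -0.02 z 2.47 rz 0.02
after turn x 0.00 y -0.02 z 2.47 rz 0.02
t 21.1 [582.7 146.2  81.2] [3.141 0.    2.748] [-0.1   0.34  0.74] 0.50 0.0
```

Request:
step_arm(
  plan=[
    {"x": 0, "y": -0.02, "z": 0.6, "rx": 0, "ry": 0, "rz": 0},
    {"x": 0, "y": 0, "z": 0.7, "rx": 0, "ry": 0, "rz": 0},
    {"x": 0, "y": 0, "z": 0.5, "rx": 0, "ry": 0, "rz": 0},
    {"x": 0, "y": 0, "z": 0.35, "rx": 0, "ry": 0, "rz": 0},
    {"x": 0, "y": 0, "z": 0.2, "rx": 0, "ry": 0, "rz": 0},
    {"x": 0, "y": 0, "z": 0.1, "rx": 0, "ry": 0, "rz": 0},
    {"x": 0, "y": 0, "z": 0, "rx": 0, "ry": 0, "rz": 0},
    {"x": 0, "y": 0, "z": 0, "rx": 0, "ry": 0, "rz": 0},
    {"x": 0, "y": 0, "z": 0, "rx": 0, "ry": 0, "rz": 0},
    {"x": 0, "y": 0, "z": 0, "rx": 0, "ry": 0, "rz": 0},
  ],
)

```text
t: 21.97
eef_pos: [582.7, 145.8, 20.0]
tcp_rot: [3.141, 0.001, 2.745]
ft_force: [-0.5, 0.3, -0.1]
opening: 0.5
grip_force: 0.0
```

Request:
step_arm(
  plan=[
    {"x": 0, "y": 0, "z": 0, "rx": 0, "ry": 0, "rz": 0},
    {"x": 0, "y": 0, "z": 0, "rx": 0, "ry": 0, "rz": 0},
    {"x": 0, "y": 0, "z": 0, "rx": 0, "ry": 0, "rz": 0},
    {"x": 0, "y": 0, "z": 0, "rx": 0, "ry": 0, "rz": 0},
    {"x": 0, "y": 0, "z": 0, "rx": 0, "ry": 0, "rz": 0},
    {"x": 0, "y": 0, "z": 0, "rx": 0, "ry": 0, "rz": 0},
    {"x": 0, "y": 0, "z": 0, "rx": 0, "ry": 0, "rz": 0},
    {"x": 0, "y": 0, "z": 0, "rx": 0, "ry": 0, "rz": 0},
    {"x": 0, "y": 0, "z": 0, "rx": 0, "ry": 0, "rz": 0},
    {"x": 0, "y": 0, "z": 0, "rx": 0, "ry": 0, "rz": 0},
  ],
  jaw=1,
)

```text
t: 22.8
eef_pos: [582.4, 145.8, 19.4]
tcp_rot: [3.141, 0.0, 2.745]
ft_force: [0.0, -0.2, -0.1]
opening: 0.125
grip_force: 30.0
```

Request:
step_arm(
  plan=[
    {"x": 0, "y": 0, "z": -0.3, "rx": 0, "ry": 0, "rz": 0},
    {"x": 0, "y": 0, "z": -0.8, "rx": 0, "ry": 0, "rz": 0},
    {"x": 0, "y": 0, "z": -0.9, "rx": 0, "ry": 0, "rz": 0},
    {"x": 0, "y": 0, "z": -0.8, "rx": 0, "ry": 0, "rz": 0},
    {"x": 0.39, "y": 0.71, "z": -0.2, "rx": 0, "ry": 0, "rz": 0},
    {"x": 0.39, "y": 0.71, "z": 0, "rx": 0, "ry": 0, "rz": 0},
    {"x": 0.39, "y": 0.71, "z": 0, "rx": 0, "ry": 0, "rz": 0},
    {"x": 0.39, "y": 0.71, "z": 0, "rx": 0, "ry": 0, "rz": 0},
    {"x": 0.39, "y": 0.71, "z": 0, "rx": 0, "ry": 0, "rz": 0},
    {"x": 0.39, "y": 0.71, "z": 0, "rx": 0, "ry": 0, "rz": 0},
  ],
)

```text
t: 23.63
eef_pos: [569.1, 267.4, 94.6]
tcp_rot: [-3.141, -0.0, 2.745]
ft_force: [-0.0, 0.4, -3.0]
opening: 0.125
grip_force: 30.0
```

Request:
step_arm(
  plan=[
    {"x": 0.39, "y": 0.71, "z": 0, "rx": 0, "ry": 0, "rz": 0},
    {"x": 0.39, "y": 0.71, "z": 0, "rx": 0, "ry": 0, "rz": 0},
    {"x": 0, "y": 0, "z": 0, "rx": 0, "ry": 0, "rz": -0.6},
    {"x": 0, "y": 0, "z": 0, "rx": 0, "ry": 0, "rz": -0.9},
    {"x": 0, "y": 0, "z": 0, "rx": 0, "ry": 0, "rz": -0.9},
    {"x": 0, "y": 0, "z": 0, "rx": 0, "ry": 0, "rz": -0.9},
    {"x": 0, "y": 0, "z": 0, "rx": 0, "ry": 0, "rz": -0.9},
    {"x": 0, "y": 0, "z": 0, "rx": 0, "ry": 0, "rz": -0.57},
    {"x": 0, "y": 0, "z": 0, "rx": 0, "ry": 0, "rz": 0},
    {"x": 0, "y": 0, "z": 0, "rx": 0, "ry": 0, "rz": 0},
  ],
)

```text
t: 24.47
eef_pos: [565.2, 306.7, 94.5]
tcp_rot: [-3.142, -0.0, -3.063]
ft_force: [0.0, 0.3, -2.9]
opening: 0.126
grip_force: 30.0
```

```bash
python3 -c "
from h import *
go(565,307,27.4,184.5)"
```

```text
now x 0.01 y 0.01 z 2.68 rz -0.00
after turn x 0.01 y 0.01 z 2.68 rz -0.00
t 24.5 [565.2 306.7  94.5] [-3.142 -0.    -3.063] [ 0.02  0.32 -2.94] 0.13 30.0
```

Request:
step_arm(
  plan=[
    {"x": 0, "y": 0, "z": 0.5, "rx": 0, "ry": 0, "rz": 0},
    {"x": 0, "y": 0, "z": 0.6, "rx": 0, "ry": 0, "rz": 0},
    {"x": 0, "y": 0, "z": 0.6, "rx": 0, "ry": 0, "rz": 0},
    {"x": 0, "y": 0, "z": 0.5, "rx": 0, "ry": 0, "rz": 0},
    {"x": 0, "y": 0, "z": 0.25, "rx": 0, "ry": 0, "rz": 0},
    {"x": 0, "y": 0, "z": 0.1, "rx": 0, "ry": 0, "rz": 0},
    {"x": 0, "y": 0, "z": 0.06, "rx": 0, "ry": 0, "rz": 0},
    {"x": 0, "y": 0, "z": 0.04, "rx": 0, "ry": 0, "rz": 0},
    {"x": 0, "y": 0, "z": 0.03, "rx": 0, "ry": 0, "rz": 0},
    {"x": 0, "y": 0, "z": 0.02, "rx": 0, "ry": 0, "rz": 0},
  ],
)

```text
t: 25.3
eef_pos: [565.6, 307.0, 27.4]
tcp_rot: [3.141, 0.001, -3.061]
ft_force: [1.1, 0.1, -2.1]
opening: 0.125
grip_force: 30.0
```

Request:
step_arm(
  plan=[
    {"x": 0, "y": 0, "z": 0.02, "rx": 0, "ry": 0, "rz": 0},
    {"x": 0, "y": 0, "z": 0.01, "rx": 0, "ry": 0, "rz": 0},
    {"x": 0, "y": 0, "z": 0.01, "rx": 0, "ry": 0, "rz": 0},
    {"x": 0, "y": 0, "z": 0, "rx": 0, "ry": 0, "rz": 0},
    {"x": 0, "y": 0, "z": 0, "rx": 0, "ry": 0, "rz": 0},
    {"x": 0, "y": 0, "z": 0, "rx": 0, "ry": 0, "rz": 0},
    {"x": 0, "y": 0, "z": 0, "rx": 0, "ry": 0, "rz": 0},
    {"x": 0, "y": 0, "z": 0, "rx": 0, "ry": 0, "rz": 0},
    {"x": 0, "y": 0, "z": 0, "rx": 0, "ry": 0, "rz": 0},
    {"x": 0, "y": 0, "z": 0, "rx": 0, "ry": 0, "rz": 0},
  ],
)

```text
t: 26.13
eef_pos: [565.7, 307.0, 27.4]
tcp_rot: [3.141, 0.001, -3.061]
ft_force: [-2.4, -0.6, 7.8]
opening: 0.123
grip_force: 30.0
```

Request:
step_arm(
  plan=[
    {"x": 0, "y": 0, "z": 0, "rx": 0, "ry": 0, "rz": 0},
    {"x": 0, "y": 0, "z": 0, "rx": 0, "ry": 0, "rz": 0},
    {"x": 0, "y": 0, "z": 0, "rx": 0, "ry": 0, "rz": 0},
    {"x": 0, "y": 0, "z": -0.4, "rx": 0, "ry": 0, "rz": 0},
    {"x": 0, "y": 0, "z": -0.8, "rx": 0, "ry": 0, "rz": 0},
    {"x": 0, "y": 0, "z": -0.8, "rx": 0, "ry": 0, "rz": 0},
    {"x": 0.1, "y": -0.95, "z": -0.2, "rx": 0, "ry": 0, "rz": 0},
    {"x": 0.1, "y": -0.95, "z": 0, "rx": 0, "ry": 0, "rz": 0},
    {"x": 0.1, "y": -0.95, "z": 0, "rx": 0, "ry": 0, "rz": 0},
    {"x": 0.1, "y": -0.95, "z": 0, "rx": 0, "ry": 0, "rz": 0},
  ],
  jaw=0,
)

```text
t: 26.97
eef_pos: [563.0, 210.5, 81.9]
tcp_rot: [3.141, 0.001, -3.061]
ft_force: [0.0, 0.2, 0.1]
opening: 0.502
grip_force: 0.0
```

Request:
step_arm(
  plan=[
    {"x": 0.1, "y": -0.96, "z": 0, "rx": 0, "ry": 0, "rz": 0},
    {"x": 0.1, "y": -0.96, "z": 0, "rx": 0, "ry": 0, "rz": 0},
    {"x": 0.1, "y": -0.96, "z": 0, "rx": 0, "ry": 0, "rz": 0},
    {"x": 0.1, "y": -0.96, "z": 0, "rx": 0, "ry": 0, "rz": 0},
    {"x": 0.1, "y": -0.96, "z": 0, "rx": 0, "ry": 0, "rz": 0},
    {"x": 0.1, "y": -0.96, "z": 0, "rx": 0, "ry": 0, "rz": 0},
    {"x": 0.1, "y": -0.96, "z": 0, "rx": 0, "ry": 0, "rz": 0},
    {"x": 0.1, "y": -0.96, "z": 0, "rx": 0, "ry": 0, "rz": -1},
    {"x": 0.07, "y": -0.97, "z": 0, "rx": 0, "ry": 0, "rz": -1},
    {"x": 0, "y": -0.97, "z": 0, "rx": 0, "ry": 0, "rz": -1},
  ],
)

```text
t: 27.8
eef_pos: [567.4, -30.3, 81.7]
tcp_rot: [-3.142, 0.0, -2.757]
ft_force: [0.6, -0.2, 1.6]
opening: 0.496
grip_force: 0.0
```

Run:
```python
from h import *
go(558,-29.6,19.5,201.9)
t=read_camera('top');w=read_camera('wrist')
cv2.imwrite('pics/tw3.png',np.vstack([cv2.resize(w['image'],(400,300)),cv2.resize(t['image'][140:290,90:290],(400,300))])[:,:,::-1])
```

```text
now x 0.34 y 0.17 z 2.49 rz 0.03
after turn x 0.34 y 0.17 z 2.49 rz 0.03
t 27.8 [567.4 -30.3  81.7] [-3.142  0.    -2.757] [ 0.59 -0.24  1.59] 0.50 0.0
```

View pics/tw3.png

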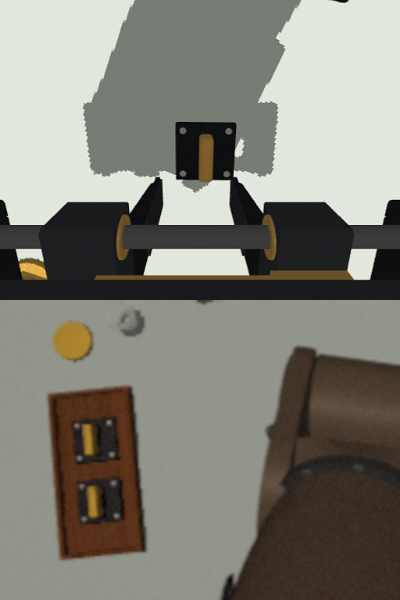

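The lower half shows both rough plates flat in the walnut tray, at (95,440) and (100,500). In the wrist view, plate 2's bar at (205,155) sits slightly to the right, which the computed shift corrects.

Request:
step_arm(
  plan=[
    {"x": 0.34, "y": 0.17, "z": 0.5, "rx": 0, "ry": 0, "rz": 0},
    {"x": 0, "y": 0, "z": 0.7, "rx": 0, "ry": 0, "rz": 0},
    {"x": 0, "y": 0, "z": 0.6, "rx": 0, "ry": 0, "rz": 0},
    {"x": 0, "y": 0, "z": 0.35, "rx": 0, "ry": 0, "rz": 0},
    {"x": 0, "y": 0, "z": 0.2, "rx": 0, "ry": 0, "rz": 0},
    {"x": 0, "y": 0, "z": 0.1, "rx": 0, "ry": 0, "rz": 0},
    {"x": 0, "y": 0, "z": 0, "rx": 0, "ry": 0, "rz": 0},
    {"x": 0, "y": 0, "z": 0, "rx": 0, "ry": 0, "rz": 0},
    {"x": 0, "y": 0, "z": 0, "rx": 0, "ry": 0, "rz": 0},
    {"x": 0, "y": 0, "z": 0, "rx": 0, "ry": 0, "rz": 0},
  ],
)

```text
t: 28.73
eef_pos: [558.6, -28.3, 20.2]
tcp_rot: [-3.141, 0.001, -2.761]
ft_force: [-0.6, -0.1, -0.3]
opening: 0.498
grip_force: 0.0
```

Request:
step_arm(
  plan=[
    {"x": 0, "y": 0, "z": 0, "rx": 0, "ry": 0, "rz": 0},
    {"x": 0, "y": 0, "z": 0, "rx": 0, "ry": 0, "rz": 0},
    {"x": 0, "y": 0, "z": 0, "rx": 0, "ry": 0, "rz": 0},
    {"x": 0, "y": 0, "z": 0, "rx": 0, "ry": 0, "rz": 0},
    {"x": 0, "y": 0, "z": 0, "rx": 0, "ry": 0, "rz": 0},
    {"x": 0, "y": 0, "z": 0, "rx": 0, "ry": 0, "rz": 0},
    {"x": 0, "y": 0, "z": 0, "rx": 0, "ry": 0, "rz": 0},
    {"x": 0, "y": 0, "z": 0, "rx": 0, "ry": 0, "rz": 0},
    {"x": 0, "y": 0, "z": 0, "rx": 0, "ry": 0, "rz": 0},
    {"x": 0, "y": 0, "z": 0, "rx": 0, "ry": 0, "rz": 0},
  ],
  jaw=1,
)

```text
t: 29.57
eef_pos: [558.3, -28.4, 19.6]
tcp_rot: [3.142, 0.0, -2.761]
ft_force: [0.3, -0.1, -0.2]
opening: 0.126
grip_force: 30.0
```

```bash
python3 -c "
from h import *
go(514,-314.5,19.5,186.6)"
```

```text
now x 5.89 y -9.97 z 0.00 rz 2.65
after turn x 3.08 y -11.17 z 0.00 rz 2.65
t 29.6 [558.3 -28.4  19.6] [ 3.142  0.    -2.761] [ 0.25 -0.13 -0.25] 0.13 30.0
```

Request:
step_arm(
  plan=[
    {"x": 0, "y": 0, "z": -0.3, "rx": 0, "ry": 0, "rz": 0},
    {"x": 0, "y": 0, "z": -0.8, "rx": 0, "ry": 0, "rz": 0},
    {"x": 0, "y": 0, "z": -0.9, "rx": 0, "ry": 0, "rz": 0},
    {"x": 0, "y": 0, "z": -0.8, "rx": 0, "ry": 0, "rz": 0},
    {"x": 0.49, "y": -0.83, "z": -0.2, "rx": 0, "ry": 0, "rz": 0},
    {"x": 0.49, "y": -0.83, "z": 0, "rx": 0, "ry": 0, "rz": 0},
    {"x": 0.49, "y": -0.83, "z": 0, "rx": 0, "ry": 0, "rz": 0},
    {"x": 0.49, "y": -0.83, "z": 0, "rx": 0, "ry": 0, "rz": 0},
    {"x": 0.49, "y": -0.83, "z": 0, "rx": 0, "ry": 0, "rz": 0},
    {"x": 0.49, "y": -0.83, "z": 0, "rx": 0, "ry": 0, "rz": 0},
  ],
)

```text
t: 30.4
eef_pos: [535.7, -172.2, 94.9]
tcp_rot: [3.141, -0.0, -2.761]
ft_force: [0.9, -0.6, -2.9]
opening: 0.123
grip_force: 30.0
```

Request:
step_arm(
  plan=[
    {"x": 0.49, "y": -0.83, "z": 0, "rx": 0, "ry": 0, "rz": 0},
    {"x": 0.49, "y": -0.83, "z": 0, "rx": 0, "ry": 0, "rz": 0},
    {"x": 0.49, "y": -0.83, "z": 0, "rx": 0, "ry": 0, "rz": 0},
    {"x": 0.49, "y": -0.83, "z": 0, "rx": 0, "ry": 0, "rz": 0},
    {"x": 0.49, "y": -0.83, "z": 0, "rx": 0, "ry": 0, "rz": 0},
    {"x": 0.49, "y": -0.83, "z": 0, "rx": 0, "ry": 0, "rz": 0.6},
    {"x": 0, "y": 0, "z": 0, "rx": 0, "ry": 0, "rz": 0.8},
    {"x": 0, "y": 0, "z": 0, "rx": 0, "ry": 0, "rz": 0.8},
    {"x": 0, "y": 0, "z": 0, "rx": 0, "ry": 0, "rz": 0.45},
    {"x": 0, "y": 0, "z": 0, "rx": 0, "ry": 0, "rz": 0},
  ],
)

```text
t: 31.23
eef_pos: [513.8, -314.0, 94.7]
tcp_rot: [3.141, -0.0, -3.029]
ft_force: [0.6, -0.7, -3.6]
opening: 0.121
grip_force: 30.0
```

Run:
```python
from h import *
go(514,-314.5,27.6,186.6)
w=read_camera('wrist')
cv2.imwrite('pics/w4.png',w['image'][:,:,::-1])
```

```text
now x -0.00 y -0.02 z 2.68 rz -0.02
after turn x -0.00 y -0.02 z 2.68 rz -0.02
t 31.2 [ 513.8 -314.    94.7] [ 3.141 -0.    -3.029] [ 0.61 -0.65 -3.63] 0.12 30.0
```

View pics/w4.png

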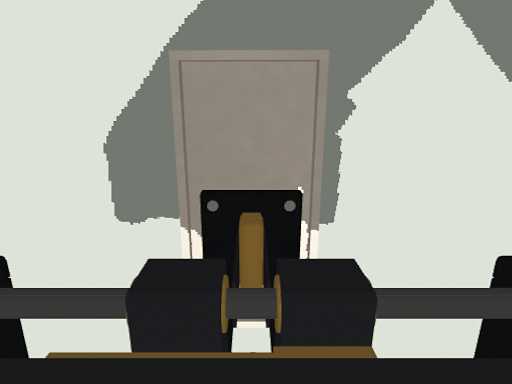

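The plate at (251,235) is centred between the white tray's rims, which run along columns 190 and 315 or so, and it is aligned. I'll lower it.

Request:
step_arm(
  plan=[
    {"x": 0, "y": 0, "z": 0.5, "rx": 0, "ry": 0, "rz": 0},
    {"x": 0, "y": 0, "z": 0.6, "rx": 0, "ry": 0, "rz": 0},
    {"x": 0, "y": 0, "z": 0.6, "rx": 0, "ry": 0, "rz": 0},
    {"x": 0, "y": 0, "z": 0.5, "rx": 0, "ry": 0, "rz": 0},
    {"x": 0, "y": 0, "z": 0.25, "rx": 0, "ry": 0, "rz": 0},
    {"x": 0, "y": 0, "z": 0.1, "rx": 0, "ry": 0, "rz": 0},
    {"x": 0, "y": 0, "z": 0.06, "rx": 0, "ry": 0, "rz": 0},
    {"x": 0, "y": 0, "z": 0.04, "rx": 0, "ry": 0, "rz": 0},
    {"x": 0, "y": 0, "z": 0.03, "rx": 0, "ry": 0, "rz": 0},
    {"x": 0, "y": 0, "z": 0.02, "rx": 0, "ry": 0, "rz": 0},
  ],
)

```text
t: 32.12
eef_pos: [514.5, -314.3, 27.6]
tcp_rot: [-3.141, 0.001, -3.026]
ft_force: [0.0, 1.4, 9.4]
opening: 0.121
grip_force: 30.0
```

Request:
step_arm(
  plan=[
    {"x": 0, "y": 0, "z": 0.02, "rx": 0, "ry": 0, "rz": 0},
    {"x": 0, "y": 0, "z": 0.01, "rx": 0, "ry": 0, "rz": 0},
    {"x": 0, "y": 0, "z": 0.01, "rx": 0, "ry": 0, "rz": 0},
    {"x": 0, "y": 0, "z": 0, "rx": 0, "ry": 0, "rz": 0},
    {"x": 0, "y": 0, "z": 0, "rx": 0, "ry": 0, "rz": 0},
    {"x": 0, "y": 0, "z": 0, "rx": 0, "ry": 0, "rz": 0},
    {"x": 0, "y": 0, "z": 0, "rx": 0, "ry": 0, "rz": 0},
    {"x": 0, "y": 0, "z": 0, "rx": 0, "ry": 0, "rz": 0},
    {"x": 0, "y": 0, "z": 0, "rx": 0, "ry": 0, "rz": 0},
    {"x": 0, "y": 0, "z": 0, "rx": 0, "ry": 0, "rz": 0},
  ],
)

```text
t: 32.95
eef_pos: [514.5, -314.3, 27.6]
tcp_rot: [-3.141, 0.001, -3.026]
ft_force: [-2.9, 1.7, 10.3]
opening: 0.123
grip_force: 30.0
```

Seated. I'll release and lift clear.

Request:
step_arm(
  plan=[
    {"x": 0, "y": 0, "z": 0, "rx": 0, "ry": 0, "rz": 0},
    {"x": 0, "y": 0, "z": 0, "rx": 0, "ry": 0, "rz": 0},
    {"x": 0, "y": 0, "z": 0, "rx": 0, "ry": 0, "rz": 0},
    {"x": 0, "y": 0, "z": 0, "rx": 0, "ry": 0, "rz": 0},
    {"x": 0, "y": 0, "z": -0.4, "rx": 0, "ry": 0, "rz": 0},
    {"x": 0, "y": 0, "z": -0.8, "rx": 0, "ry": 0, "rz": 0},
    {"x": 0, "y": 0, "z": -0.9, "rx": 0, "ry": 0, "rz": 0},
    {"x": 0, "y": 0, "z": -0.9, "rx": 0, "ry": 0, "rz": 0},
    {"x": 0, "y": 0, "z": -0.9, "rx": 0, "ry": 0, "rz": 0},
    {"x": 0, "y": 0, "z": -0.9, "rx": 0, "ry": 0, "rz": 0},
  ],
  jaw=0,
)

```text
t: 33.78
eef_pos: [514.1, -314.0, 147.9]
tcp_rot: [-3.141, 0.0, -3.026]
ft_force: [-0.2, 0.3, -0.4]
opening: 0.498
grip_force: 0.0
```

Request:
step_arm(
  plan=[
    {"x": 0.2, "y": 0.9, "z": 0, "rx": 0, "ry": 0, "rz": 0},
    {"x": 0.2, "y": 0.9, "z": 0, "rx": 0, "ry": 0, "rz": 0},
    {"x": 0.2, "y": 0.9, "z": 0, "rx": 0, "ry": 0, "rz": 0},
    {"x": 0.2, "y": 0.9, "z": 0, "rx": 0, "ry": 0, "rz": 0},
    {"x": 0.2, "y": 0.9, "z": 0, "rx": 0, "ry": 0, "rz": 0},
    {"x": 0.2, "y": 0.9, "z": 0, "rx": 0, "ry": 0, "rz": 0},
    {"x": 0.2, "y": 0.9, "z": 0, "rx": 0, "ry": 0, "rz": 0},
    {"x": 0.2, "y": 0.9, "z": 0, "rx": 0, "ry": 0, "rz": 0},
    {"x": 0.2, "y": 0.9, "z": 0, "rx": 0, "ry": 0, "rz": 0},
    {"x": 0, "y": 0, "z": 0, "rx": 0, "ry": 0, "rz": 0},
  ],
)

```text
t: 34.62
eef_pos: [444.6, -115.3, 146.8]
tcp_rot: [3.141, -0.001, -3.025]
ft_force: [1.4, -0.5, 0.6]
opening: 0.502
grip_force: 0.0
```

Run:
```python
from h import *
save(read_camera('top'),'top5.png')
```

```text
(no output)
```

View pics/top5.png

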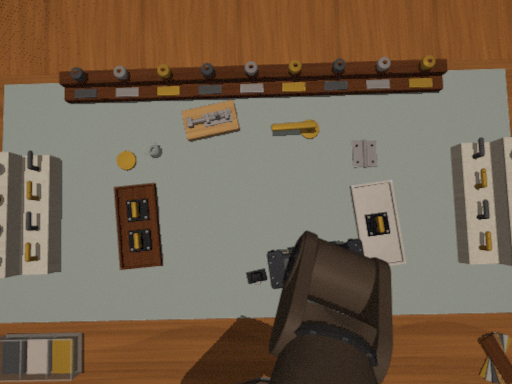

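The two rough plates lie flat in the walnut tray at (137,210) and (141,240). The smooth plate lies in the white tray at (377,224), and the display pieces have not moved.

```bash
python3 -c "
from cell import *
print(job_done())"
```

```text
the job is handed in; nothing more can be done
None
```

I dragged all three plates about 8 cm first, then laid plates 1 and 3 (rough) flat in the walnut tray and plate 2 (smooth) flat in the white tray; the display pieces look unmoved in the final top view, and I handed the job in at about 35 s.

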